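Clear the run-out roll from a bottle labeller and hold its tensioner arm back

ROBOT

A 6-joint arm with a two-finger parallel gripper is mounted at the origin on the work surface. World frame = base frame: x ahead of the robot, y to its left, z up, the work surface at z = 0. Lengths are in m, angles in rad, forces in N, time in s.
With the tool pointing down it reaches from about 0.3 to 0.875 m from the base axis. Payload 6.4 kg.
Tool frame: the origin (TCP) lies midway between the tips of the shut fingers; the grasp point (between the pads) lies 19 mm behind it (ctrl.pinch_z is the distance from the TCP to the grasp point, in m); z points along the fingers, y is the line along which they close (so a half turn about z gives the same grasp; the last joint's range is limited). The gripper opens to 85 mm and grips with 20 to 120 N. Pads are 22 mm wide; open, the fingers measure 114 mm over their backs; the gripper's body (76 mm by 85 mm) begins 54 mm behind the grasp point. The pads swing forward as they close: fully open they stand 13 mm farther back than shut.
Start: joints at [-1.505, 0.181, 1.607, -0, 1.354, -0.206], TCP at [0.154, -0.554, 0.231] pointing down, gripper open.
Joint ranges: [-2.99, 2.99], [-0.89, 2.07], [0.3, 2.58], [-1.14, 4.28], [0, 2.63], [-3.12, 3.12]. Speed limits (rad/s): [2.57, 2.57, 3.01, 3.14, 3.14, 3.14].

INTERFACE

Orientations are given as a unit quaternion [w, x, y, z].
In Python, from bench import ctrl gives the robot as it stands.
- The arm moves only by the tool apply_moves, never from a script. Its argument "moves" is a list of rows, each an object with "jaw": the opening, from 0 (shut) to 1 (fully open); "offset": the shift along the tool's x, y, z in mm, a list of three; "rot": the turn, a rotation vector about the tool's x, y, z in degrees, a list of three. In form: [{"jaw": jaw, "offset": [dx, dy, dz], "rot": [ax, ay, az]}, ...]. A call has exactly 5 rows; each row shifts and turns the commanded pose from where the row before left it, along the tool's axes as they then stand; what a row does not reach is not made up. A row lasts 1/8 s, in which the tool goes at most 62.5 mm and 10.7 degrees, less where a joint would pass 70% of its speed; a pose out of reach is approached as far as the arm can. A call is refused whole if a number of a shift passes 62.5 or a number of a turn 10.7, either way. A call with a gripper value outside its range is refused whole. The fingers move at their own pace and stop on an object; the grip force is fixed at half the most. Time passes only in rows, so rows that do not move let the fingers close, or fill a call up. It gives the time, the measured TCP pose, the force, the opening and the grip force at its end, in the units of the state.
- ctrl.get_obs(): the state, without advancing time (a new reading comes with each control period).
- ctrl.camera(name): name is "side" or "top" or "wrist"; returns (picture, depth): 480x640x3 uint8, red, green, blue; 480x640 float32, m along the optical axis (not along the pixel's ray), 0 where there is no reading.
- ctrl.camera_params(name): a dict with "K" (3x3 intrinsics, pixels), "cam_to_world" (4x4, takes a point from camera to world coordinates); the wrist camera has in their place "mount" (4x4, takes a point from camera to tool coordinates, whose origin is the TCP and whose axes are the flange's). Camera axes: x right, y down, z forward; pixel columns grow to the right and rows downward; lengths in m; the calibration is good to about 2 mm. A picture is of the moment at which its call begins: read the wrist's pose just before it. camera_params takes no time and is no camera call.
- ctrl.hand_in(): hands the job in; it is judged then, once.
Trained networks look in the newest picture that a camera, given by its name, has taken for a name from the list of things; names that differ only in an ending like _2 or _b are one class to them, and where a whole thing is asked for, a point or a joint stands for the part that bears it (a point fixed in the world has none). Each returns a list of dicts, best first, with "score" (0 to 1); they miss things now and then, are a little off and sometimes report something else, mostly with a low value. They report only what shows in the picture. A call takes as long as a camera call. They do not tell look-alikes from the thing itself.
- ctrl.outline_of(camera, target): "region" (480x640 bool, what is visible of it) and "position" ([column, row] in pixels, amid what is visible of it).
The state is a dict: "time_s": time; "q": joint angles; "dq": joint speeds; "joint_efforts": joint torques, N m; "eef_pos": TCP position; "eef_rot": TCP orientation; "wrist_force": force on the tool from outside, world axes, zero at the start; "torque": the same for the moment, N m; "opening": opening from 0.0 (shut) to 1.0 (fully open); "grasp_force": force on a finger pad.
Only numpy, scipy, OpenCV 4.12 (cv2) and the standard library are available. Lean on these libraries where they do the work, as an engineer would, in place of code of your own. Each camera call takes 0.05 s, during which the arm holds its last target. There are 200 camera calls.

TASK

The small label roll on the bottle labeller has nearly run out. Slide it straight up off the spindle and stand it upright in the blue tray, then swing the labeller's sprung tensioner arm back by its red knob, past its last ratchet click and right back to its stop, and keep holding it there with the fingers: finish while still holding the arm back, so that I can drop the fresh roll on. Leave everything else standing where it is.

Things in the scene. Friction and masses are not known exactly. Their poses are not given: they have to be found in the camera images.
- labeller: the bottle labeller, fixed: white and aluminium deck 240 mm (x) by 310 mm (y), its top 30 mm above the bench; origin in the middle of the deck at bench height, x to the machine's back. It carries a flat round platter (diameter 180 mm) with the upright spindle. A housing 72 mm tall stands behind it at the right; two guide posts and a peel plate, 92 mm tall, along its right (-y) edge
- spindle_foot (a point): foot of the spindle: centre of the platter's upper face, 42 mm above the bench. The spindle is an upright black post, diameter 34 mm, that rises 60 mm above this point
- label_roll_center (a point): centre (half-way up, on the axis) of the run-out label roll: white paper ring on a cardboard core, outside diameter 56 mm, bore 39 mm, 50 mm tall, about 60 g, z its axis. It starts on the spindle, resting on the platter; the spindle stands 10 mm above its top. The arm's roller at rest is 13 mm from its side, so grasp it with the fingers in line with the arm (pivot to knob)
- core_tray: blue open tray, fixed, 180 mm (x) by 260 mm (y), walls 35 mm tall and 4 mm thick, inner floor 4 mm above the bench; origin at the middle of its underside. One bare core stands in its +y part; the middle and the -y part are free
- swing_pivot (a point): the tensioner arm's hinge axis (upright), at the height of the arm, 54 mm above the bench
- red_knob (a point): half-way up the red knob at the end of the tensioner arm: upright round post, diameter 16 mm, from 58 to 103 mm above the bench, 178 mm from the pivot; moves with the arm. The arm is a flat bar 14 mm wide, its top 58 mm above the bench; a white upright roller (diameter 18 mm, top 111 mm above the bench) stands on it 38 mm nearer the pivot
- tension_arm (a joint): swing of the sprung tensioner arm about swing_pivot, rad: 0 at rest on its inner stop (roller near the roll), growing anticlockwise seen from above as it is pushed back, away from the spindle; 0.49 at its back stop. A pawl clicks behind ratchet teeth at 0.24 and, last, at 0.39: let go, the arm falls back on the tooth last passed. The spring takes 4 N at the knob at rest, 7 N at the back stop
- empty_core: bare cardboard core standing in the tray near the tray's +y end, outside diameter 47 mm, 50 mm tall; a bystander; origin at the centre of its underside
- fresh_roll: full roll of labels lying flat on the bench, diameter 190 mm, 50 mm tall; not to be touched, a bystander; origin at the centre of its underside
- amber_bottle: brown glass bottle with an orange cap, diameter 72 mm, 150 mm tall; a bystander; origin at the centre of its underside
- clear_bottle: clear glass bottle with a paper label and a blue cap, diameter 72 mm, 150 mm tall; a bystander; origin at the centre of its underside
- orange_cap_jar: glass jar with an orange cap, diameter 72 mm, 100 mm tall; a bystander; origin at the centre of its underside
- beaker: white beaker, diameter 72 mm, 95 mm tall; a bystander; origin at the centre of its underside
- tip_box: blue pipette-tip box with a clear lid, 85 x 120 x 62 mm tall; a bystander; origin at the centre of its underside
Mind the look-alikes: they are no part of the job. Leave any black or orange look-alike of the part that bears label_roll_center alone.

How it is judged:
On the way, in this order (a step that is already met when the one before it is completed fails the run):
1. the run-out roll is lifted clear of the top of the spindle (z of label_roll_center in the frame of spindle_foot above 0.085 m), for 0.05 s.
2. the roll stands upright in the blue tray, let go (x of label_roll_center in the frame of core_tray between -0.062 and 0.062 m and y of label_roll_center in the frame of core_tray between -0.102 and 0.102 m and z of label_roll_center in the frame of core_tray below 0.034 m and angle between label_roll_center's own z axis and vertical below 0.15 rad and contact force between the fingers and label_roll below 0.05 N), for 0.2 s.
3. the tensioner arm has been swung back past its last ratchet click, towards its stop (value of joint tension_arm above 0.43 rad), for 0.1 s.
At the end, for the whole second after the job is handed in: Through the last second the fingers press on the tensioner arm with more than 2 N and hold it still beyond 0.43 rad (past the last click at 0.39, at or within 0.06 rad of the back stop at 0.49), and the run-out roll stands upright (within 0.15 rad) on the floor of the blue tray, let go (all of step 2 and value of joint tension_arm above 0.43 rad and velocity of joint tension_arm between -0.1 and 0.1 rad/s and contact force between the fingers and tension_arm above 2 N); the arm keeps its last pose, push and grip.
It fails at once if the empty core in the tray is knocked over or shifted by more than 3 cm (distance of empty_core from where it was at the start of the episode above 0.03 m or angle between empty_core's own z axis and vertical above 0.3 rad).
It fails at once if the fresh roll is knocked over or shifted by more than 3 cm (distance of fresh_roll from where it was at the start of the episode above 0.03 m or angle between fresh_roll's own z axis and vertical above 0.3 rad).
It fails at once if a bottle or the jar is knocked over or shifted by more than 3 cm (distance of any of amber_bottle, clear_bottle, orange_cap_jar from where it was at the start of the episode above 0.03 m or angle between any of amber_bottle, clear_bottle, orange_cap_jar's own z axis and vertical above 0.3 rad).
It fails at once if the beaker or the tip box is knocked over or shifted by more than 3 cm (distance of any of beaker, tip_box from where it was at the start of the episode above 0.03 m or angle between any of beaker, tip_box's own z axis and vertical above 0.3 rad).
It also fails if it takes over 54 s, if anything falls off the work surface, if the arm or the gripper's body presses on something with over 40 N, if the wrist force passes 120 N, or if a joint passes its speed limit or range.

## Working session

There is one attempt and no reset: what is moved stays moved. The work goes in short steps, Python scripts to look and compute and a tool call to move; the robot and the scene stay as the last step left them, time stands still between calls to the robot, and variables do not carry over. Pictures are saved under pics/ and viewed, at most 10 in all, crops included, and the job is handed in when it is done.

Besides the shell and the picture viewer there is one more tool, called after "Call:" as name(argument=value, ...) on one line, values as JSON. apply_moves: Moves the arm, as the interface text tells. Its arguments: {"type":"object","properties":{"moves":{"type":"array"}},"required":["moves"]}

```bash
mkdir -p pics
cat > h.py <<'E'
import numpy as np,cv2
from bench import ctrl
from scipy.spatial.transform import Rotation as R
def T(cam):
    p=ctrl.camera_params(cam); K=np.array(p["K"])
    if cam=="wrist":
        o=ctrl.get_obs(); q=o["eef_rot"]; M=np.eye(4); M[:3,:3]=R.from_quat([q[1],q[2],q[3],q[0]]).as_matrix(); M[:3,3]=o["eef_pos"]
        return K,M@np.array(p["mount"])
    return K,np.array(p["cam_to_world"])
def cloud(cam,d):
    K,M=T(cam); v,u=np.indices(d.shape)
    P=np.stack([(u-K[0,2])/K[0,0]*d,(v-K[1,2])/K[1,1]*d,d],-1)
    W=P@M[:3,:3].T+M[:3,3]; W[d==0]=np.nan; return W
def snap(cam,name=None):
    im,d=ctrl.camera(cam)
    if name: cv2.imwrite(f"pics/{name}.png",im[...,::-1])
    return im,d,cloud(cam,d)
def pix(cam,p):
    K,M=T(cam); c=M[:3,:3].T@(np.array(p)-M[:3,3]); return K[:2,:2]@(c[:2]/c[2])+K[:2,2]
E
python3 - <<'E'
from h import *
o=ctrl.get_obs(); print(o["time_s"],o["eef_pos"],o["eef_rot"],ctrl.pinch_z)
for cam in ["top","side"]:
    im,d,W=snap(cam,cam+"0")
    print(cam,T(cam)[1][:3,3].round(3))
    for n in ["label_roll_center","red_knob","core_tray","empty_core","labeller","tension_arm","fresh_roll","amber_bottle","clear_bottle","orange_cap_jar","beaker","tip_box"]:
        for r in ctrl.outline_of(cam,n)[:3]:
            P=W[r["region"]]; P=P[~np.isnan(P[:,0])]
            if len(P): print(n,round(r["score"],2),np.round(r["position"]),np.percentile(P,[3,50,97],axis=0).round(3).tolist())
E
```

```text
0.0 [ 0.15434494 -0.55333672  0.23040869] [-8.37344996e-04  9.90776595e-01  1.35502901e-01  4.67677957e-05] 0.0187
top [0.193 0.008 1.774]
label_roll_center 0.78 [305. 215.] [[0.57, 0.09, -0.002], [0.598, 0.115, 0.044], [0.622, 0.137, 0.055]]
label_roll_center 0.6 [358. 219.] [[0.57, -0.086, 0.046], [0.58, -0.066, 0.088], [0.609, -0.037, 0.097]]
label_roll_center 0.48 [353. 278.] [[0.364, -0.076, -0.005], [0.396, -0.051, 0.045], [0.421, -0.024, 0.057]]
red_knob 0.79 [388. 208.] [[0.526, -0.243, 0.027], [0.63, -0.162, 0.057], [0.67, -0.063, 0.11]]
labeller 0.55 [382. 216.] [[0.472, -0.274, 0.022], [0.6, -0.149, 0.036], [0.745, 0.023, 0.09]]
tension_arm 0.62 [498. 261.] [[0.354, -0.612, 0.022], [0.435, -0.527, 0.049], [0.519, -0.442, 0.057]]
tension_arm 0.55 [387. 205.] [[0.526, -0.243, 0.033], [0.633, -0.169, 0.058], [0.667, -0.065, 0.111]]
tension_arm 0.54 [163. 278.] [[0.345, 0.529, 0.013], [0.399, 0.565, 0.06], [0.453, 0.612, 0.068]]
fresh_roll 0.96 [498. 263.] [[0.353, -0.61, 0.018], [0.434, -0.526, 0.049], [0.518, -0.442, 0.057]]
clear_bottle 0.57 [272. 202.] [[0.617, 0.191, 0.0]
[... 1737 characters left out ...]
65, 0.393, 0.15]]
clear_bottle 0.79 [249. 285.] [[0.616, 0.216, 0.007], [0.64, 0.248, 0.086], [0.675, 0.264, 0.15]]
clear_bottle 0.44 [229. 320.] [[0.612, 0.341, 0.004], [0.634, 0.376, 0.088], [0.67, 0.393, 0.15]]
orange_cap_jar 0.57 [405. 203.] [[0.345, -0.302, 0.012], [0.353, -0.27, 0.074], [0.362, -0.26, 0.102]]
beaker 0.77 [348. 161.] [[0.568, -0.448, 0.004], [0.597, -0.393, 0.065], [0.631, -0.376, 0.094]]
tip_box 0.67 [277. 424.] [[0.343, 0.544, 0.009], [0.395, 0.592, 0.06], [0.456, 0.625, 0.065]]
tip_box 0.64 [404. 200.] [[0.285, -0.41, -0.004], [0.353, -0.271, 0.071], [0.385, 0.051, 0.353]]
tip_box 0.15 [314. 342.] [[0.338, 0.182, -0.002], [0.427, 0.307, 0.005], [0.524, 0.445, 0.035]]
```

Run:
```python
import cv2
a=cv2.imread('pics/top0.png')[130:350,120:560]; b=cv2.imread('pics/side0.png')[100:460,200:500]
cv2.imwrite('pics/t1.png',cv2.resize(a,(800,400),interpolation=cv2.INTER_CUBIC))
```

```text
(no output)
```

View pics/t1.png

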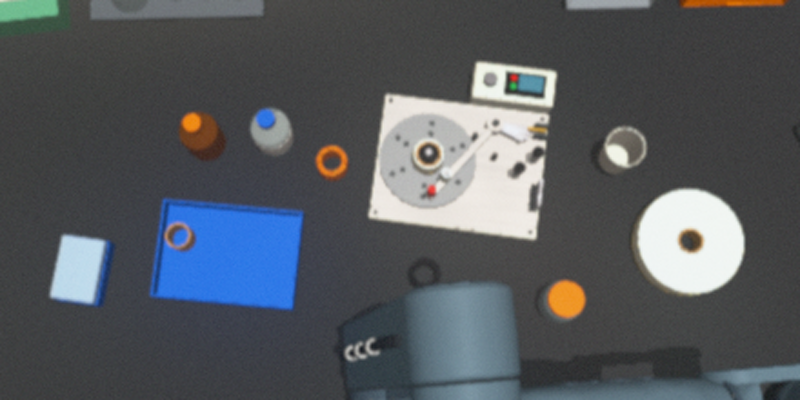

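View pics/side0.png

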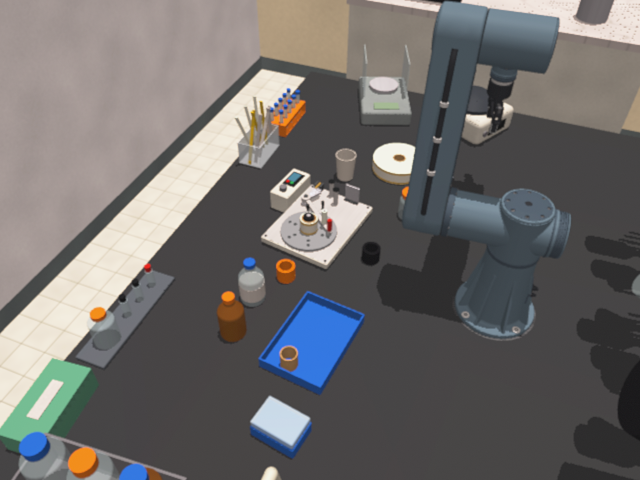

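The top view crop shows the labeller with its white roll at crop (428,153), the red knob at (431,190), the pivot at about (495,125), and the tray on the left with a core at (179,236). The orange and black rings are look-alikes. The side view agrees with this, and the free part of the tray is clear.

```bash
cat >> h.py <<'E'
def scene(cam,c0,name=None):
    im,d,W=snap(cam,name); f=im.astype(int)
    near=np.hypot(W[...,0]-c0[0],W[...,1]-c0[1])
    red=(f[...,0]>130)&(f[...,1]<70)&(f[...,2]<70)&(W[...,2]>.05)&(near<.13)
    print("knob",red.sum(),np.nanmedian(W[red],0).round(4),np.nanpercentile(W[red],[5,95],axis=0).round(3).tolist())
    t=(near<.05)&(abs(W[...,2]-.092)<.006)&(f.min(-1)>90)
    t2=(near<.05)&(abs(W[...,2]-.092)<.006)
    for m in (t,t2):
        if m.sum()>5:
            uv=np.argwhere(m)[:,::-1].astype(np.float32); (e,r)=cv2.minEnclosingCircle(uv)[:2]
            Pm=W[m]; c=cv2.minEnclosingCircle(Pm[:,:2].astype(np.float32)); print("roll top",m.sum(),np.round(c[0],4),round(c[1],4),np.median(Pm[:,2]).round(4))
    s=(near<.03)&(W[...,2]>.099)&(W[...,2]<.106); print("spindle",s.sum(),np.nanmean(W[s],0).round(4))
    s=(near>.03)&(near<.12)&(W[...,2]>.107)&(W[...,2]<.115)&(f.min(-1)>110); print("roller",s.sum(),np.nanmean(W[s],0).round(4))
    return im,d,W
E
python3 - <<'E'
from h import *
im,d,W=scene("top",(.585,-.062))
r=ctrl.outline_of("top","core_tray")
f=im.astype(int); b=(f[...,2]>120)&(f[...,0]<70)&(W[...,0]<.6)&(W[...,1]>.1)&(W[...,1]<.5)&(W[...,2]<.045)
n,l,st,ce=cv2.connectedComponentsWithStats(b.astype(np.uint8)); k=1+st[1:,4].argmax()
P=W[l==k]; print(cv2.minAreaRect(P[:,:2].astype(np.float32)),len(P))
E
```

```text
knob 5 [ 0.5266 -0.064   0.1035] [[0.523, -0.064, 0.096], [0.53, -0.061, 0.107]]
roll top 106 [ 0.5863 -0.0712] 0.0425 0.091
roll top 128 [ 0.5863 -0.0712] 0.0425 0.0915
spindle 53 [ 0.5959 -0.061   0.1024]
roller 16 [ 0.5543 -0.0896  0.1114]
((0.43635162711143494, 0.31611087918281555), (0.2745808959007263, 0.1919253170490265), 83.88766479492188) 4116
```

Call:
apply_moves(moves=[{"jaw": 1, "offset": [0, 0, 0], "rot": [0, 0, -10.5]}, {"jaw": 1, "offset": [0, 0, 0], "rot": [0, 0, -10.5]}, {"jaw": 1, "offset": [0, 0, 0], "rot": [0, 0, -10.5]}, {"jaw": 1, "offset": [60, -2, 0], "rot": [0, 0, 0]}, {"jaw": 1, "offset": [60, -2, 0], "rot": [0, 0, 0]}])

```text
time_s: 2.02
eef_pos: [0.2336, -0.4625, 0.2311]
eef_rot: [-0.0, 0.917, 0.398, 0.0]
wrist_force: [0.9, -0.3, -0.2]
opening: 0.996
grasp_force: 0.0
```

Call:
apply_moves(moves=[{"jaw": 1, "offset": [60, -2, 0], "rot": [0, 0, 0]}, {"jaw": 1, "offset": [60, -2, 0], "rot": [0, 0, 0]}, {"jaw": 1, "offset": [60, -2, 0], "rot": [0, 0, 0]}, {"jaw": 1, "offset": [60, -2, 0], "rot": [0, 0, 0]}, {"jaw": 1, "offset": [60, -2, 0], "rot": [0, 0, 0]}])

```text
time_s: 2.65
eef_pos: [0.4313, -0.2353, 0.2317]
eef_rot: [0.001, 0.917, 0.399, 0.0]
wrist_force: [0.2, 1.1, 0.7]
opening: 0.993
grasp_force: 0.0
```

```bash
cat >> h.py <<'E'
def to_tool(p):
    o=ctrl.get_obs(); q=o["eef_rot"]; M=R.from_quat([q[1],q[2],q[3],q[0]])
    return M.inv().apply(np.array(p)-o["eef_pos"])*1000, M.as_matrix().round(3)
E
python3 - <<'E'
from h import *
print(np.array(ctrl.camera_params("wrist")["mount"]).round(3))
print(*to_tool([.59,-.061,.231]),ctrl.get_obs()["eef_pos"],ctrl.get_obs()["time_s"])
E
```

```text
[[-0.    -0.953 -0.304  0.079]
 [ 1.    -0.    -0.     0.   ]
 [ 0.    -0.304  0.953 -0.141]
 [ 0.     0.     0.     1.   ]]
[235.70352851  -2.57150316   0.66824654] [[ 0.681  0.732  0.001]
 [ 0.732 -0.681 -0.001]
 [-0.     0.001 -1.   ]] [ 0.43132084 -0.23530915  0.2316755 ] 2.65
```

Call:
apply_moves(moves=[{"jaw": 1, "offset": [60, -1, 0], "rot": [0, 0, 0]}, {"jaw": 1, "offset": [60, -1, 0], "rot": [0, 0, 0]}, {"jaw": 1, "offset": [60, 0, 0], "rot": [0, 0, 0]}, {"jaw": 1, "offset": [0, 0, 0], "rot": [0, 0, 0]}, {"jaw": 1, "offset": [0, 0, 0], "rot": [0, 0, 0]}])

```text
time_s: 3.28
eef_pos: [0.551, -0.1036, 0.231]
eef_rot: [-0.0, 0.917, 0.4, -0.0]
wrist_force: [-0.3, -0.0, -1.0]
opening: 0.998
grasp_force: 0.0
```

Run:
```python
from h import *
im,d,W=scene("wrist",(.588,-.061),"w1")
print(pix("wrist",[.588,-.061,.102]), ctrl.get_obs()["eef_pos"])
```

```text
knob 301 [ 0.5328 -0.0648  0.1016] [[0.527, -0.071, 0.1], [0.538, -0.059, 0.103]]
roll top 1611 [ 0.5891 -0.0656] 0.0397 0.0902
roll top 3059 [ 0.5827 -0.0609] 0.0448 0.0904
spindle 1658 [ 0.6009 -0.0604  0.1008]
roller 489 [ 0.5606 -0.0906  0.1099]
[311.01013901 137.91363969] [ 0.55076955 -0.10423842  0.23113166]
```

View pics/w1.png

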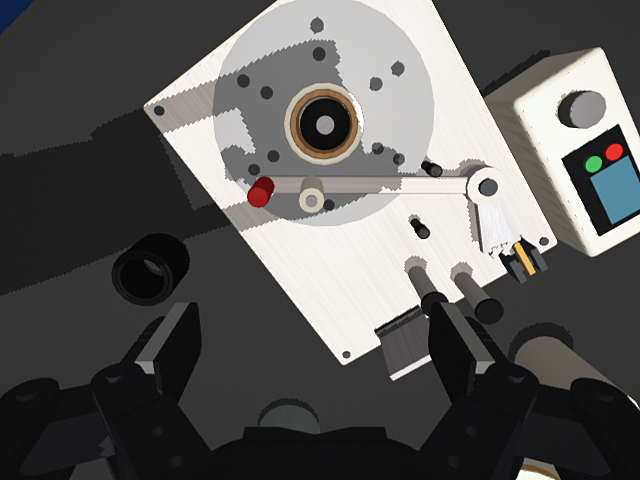

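The wrist view shows the spindle and roll at pixel (325,125), the knob at (260,190), the roller at (312,200) and the pivot at (488,187). The arm runs along image x, which is tool y, so the yaw is right.

```bash
cat >> h.py <<'E'
def ray(cam,u,v,z):
    K,M=T(cam); d=M[:3,:3]@np.linalg.solve(K,[u,v,1]); return M[:3,3]+d*(z-M[2,3])/d[2]
E
python3 - <<'E'
from h import *
s=ray("wrist",325,125,.102); print("spindle",s,"pivot",ray("wrist",488,187,.066),"knob",ray("wrist",258,194,.103))
print(to_tool([s[0],s[1],.056])[0], ctrl.get_obs()["opening"])
im,d,W=scene("wrist",s[:2])
E
```

```text
spindle [ 0.60049548 -0.0612153   0.102     ] pivot [ 0.66187872 -0.18543937  0.066     ] knob [ 0.53499684 -0.06364039  0.103     ]
[ 65.47555852   7.13733269 175.09073035] 1.002783322388773
knob 299 [ 0.533  -0.0645  0.1016] [[0.527, -0.07, 0.1], [0.538, -0.059, 0.103]]
roll top 1601 [ 0.5915 -0.0663] 0.0383 0.0902
roll top 2991 [ 0.5915 -0.0663] 0.0383 0.0904
spindle 1684 [ 0.6012 -0.0602  0.1007]
roller 491 [ 0.5607 -0.0902  0.1099]
```

Call:
apply_moves(moves=[{"jaw": 1, "offset": [40, 7, 0], "rot": [0, 0, 0]}, {"jaw": 1, "offset": [26, 0, 0], "rot": [0, 0, 0]}, {"jaw": 1, "offset": [0, 0, 30], "rot": [0, 0, 0]}, {"jaw": 1, "offset": [0, 0, 30], "rot": [0, 0, 0]}, {"jaw": 1, "offset": [0, 0, 0], "rot": [0, 0, 0]}])

```text
time_s: 4.0
eef_pos: [0.599, -0.061, 0.1688]
eef_rot: [-0.002, 0.917, 0.398, -0.002]
wrist_force: [0.1, 0.8, -0.0]
opening: 0.994
grasp_force: 0.0
```

Run:
```python
from h import *
im,d,W=scene("wrist",(.601,-.061),"w2")
print(to_tool([.601,-.0607,.054])[0], ctrl.get_obs()["opening"],pix("wrist",[.601,-.0607,.102]))
```

```text
knob 368 [ 0.5349 -0.0645  0.1032] [[0.529, -0.07, 0.102], [0.54, -0.059, 0.104]]
roll top 2130 [ 0.5921 -0.0671] 0.0394 0.0921
roll top 4172 [ 0.5916 -0.0657] 0.0396 0.0922
spindle 2547 [ 0.6034 -0.0593  0.1022]
roller 581 [ 0.5626 -0.09    0.1117]
[  0.91676602   0.35688806 116.81095178] 0.9976207787661556 [314.74498361 248.2214147 ]
```

View pics/w2.png

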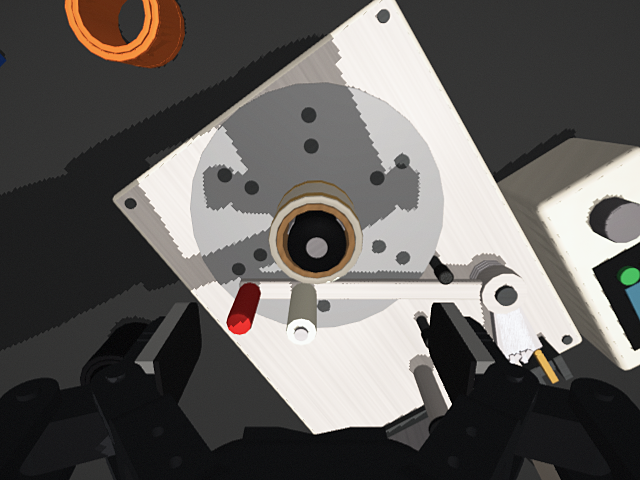

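The spindle is at (317,242), midway between the fingers, and the finger lanes on both sides are clear. Going down to grasp.

Call:
apply_moves(moves=[{"jaw": 1, "offset": [2, 0, 35], "rot": [0, 0, 0]}, {"jaw": 1, "offset": [0, 0, 35], "rot": [0, 0, 0]}, {"jaw": 1, "offset": [0, 0, 26], "rot": [0, 0, 0]}, {"jaw": 1, "offset": [0, 0, 18], "rot": [0, 0, 0]}, {"jaw": 1, "offset": [0, 0, 0], "rot": [0, 0, 0]}])

```text
time_s: 4.68
eef_pos: [0.6025, -0.059, 0.0571]
eef_rot: [-0.0, 0.917, 0.399, -0.0]
wrist_force: [-0.4, 0.8, -0.5]
opening: 0.998
grasp_force: 0.0
```

Call:
apply_moves(moves=[{"jaw": 0.55, "offset": [0, 0, 0], "rot": [0, 0, 0]}, {"jaw": 0.45, "offset": [0, 0, 0], "rot": [0, 0, 0]}, {"jaw": 0.45, "offset": [0, 0, 0], "rot": [0, 0, 0]}, {"jaw": 0.45, "offset": [0, 0, 0], "rot": [0, 0, 0]}, {"jaw": 0.45, "offset": [0, 0, 0], "rot": [0, 0, 0]}])

```text
time_s: 5.3
eef_pos: [0.6042, -0.059, 0.0594]
eef_rot: [0.001, 0.917, 0.399, 0.001]
wrist_force: [-0.8, -0.2, 5.6]
opening: 0.631
grasp_force: 69.4
```

Call:
apply_moves(moves=[{"jaw": 0.45, "offset": [0, 0, -15], "rot": [0, 0, 0]}, {"jaw": 0.45, "offset": [0, 0, -20], "rot": [0, 0, 0]}, {"jaw": 0.45, "offset": [0, 0, -25], "rot": [0, 0, 0]}, {"jaw": 0.45, "offset": [0, 0, -30], "rot": [0, 0, 0]}, {"jaw": 0.45, "offset": [0, 0, -20], "rot": [0, 0, 0]}])

```text
time_s: 5.92
eef_pos: [0.6036, -0.0589, 0.1704]
eef_rot: [0.001, 0.917, 0.399, 0.001]
wrist_force: [0.9, -0.1, 0.3]
opening: 0.631
grasp_force: 69.1
```

Call:
apply_moves(moves=[{"jaw": 0.45, "offset": [0, 0, -20], "rot": [0, 0, 0]}, {"jaw": 0.45, "offset": [0, 0, 0], "rot": [0, 0, 0]}, {"jaw": 0.45, "offset": [0, 0, 0], "rot": [0, 0, 0]}, {"jaw": 0.45, "offset": [0, 0, 0], "rot": [0, 0, 0]}, {"jaw": 0.45, "offset": [0, 0, 0], "rot": [0, 0, 0]}])

```text
time_s: 6.55
eef_pos: [0.6023, -0.0585, 0.1863]
eef_rot: [-0.001, 0.917, 0.399, -0.001]
wrist_force: [1.1, -0.9, -0.6]
opening: 0.635
grasp_force: 69.0
```

Run:
```python
from h import *
im,d,W=snap("wrist","w3")
a=im[...,::-1]; im2,d2,W2=snap("side"); b=cv2.resize(im2[150:400,230:430,::-1],(384,480)); cv2.imwrite("pics/c3.png",cv2.resize(np.hstack([a,b]),(800,375)))
print(to_tool([.435,.278,.19]))
```

```text
(array([ 132.35521687, -351.91958364,   -3.04886127]), array([[ 0.681,  0.732, -0.001],
       [ 0.732, -0.681,  0.   ],
       [-0.   , -0.001, -1.   ]]))
```

View pics/c3.png

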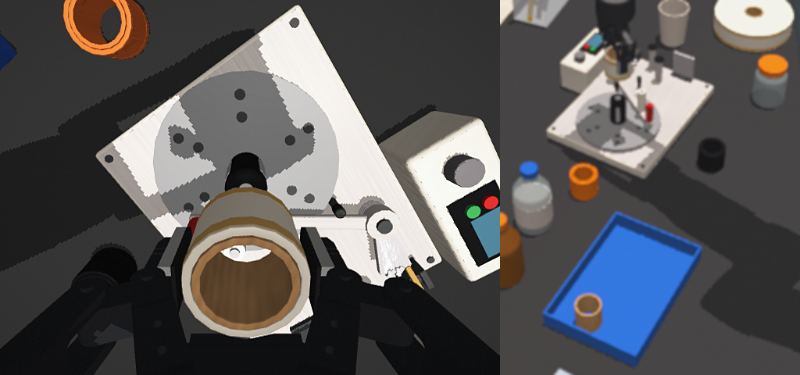

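The roll is held between the fingers, clear above the spindle, and the middle and near part of the tray are free. Carrying it over.

Call:
apply_moves(moves=[{"jaw": 0.45, "offset": [8, -22, 0], "rot": [0, 0, 0]}, {"jaw": 0.45, "offset": [16, -44, 0], "rot": [0, 0, 0]}, {"jaw": 0.45, "offset": [16, -44, 0], "rot": [0, 0, 0]}, {"jaw": 0.45, "offset": [17, -44, 0], "rot": [0, 0, 0]}, {"jaw": 0.45, "offset": [17, -44, 0], "rot": [0, 0, 0]}])

```text
time_s: 7.28
eef_pos: [0.5064, 0.1326, 0.1873]
eef_rot: [-0.0, 0.917, 0.399, 0.0]
wrist_force: [1.0, 0.8, -0.1]
opening: 0.63
grasp_force: 69.1
```

Call:
apply_moves(moves=[{"jaw": 0.45, "offset": [17, -44, 0], "rot": [0, 0, 0]}, {"jaw": 0.45, "offset": [17, -44, 0], "rot": [0, 0, 0]}, {"jaw": 0.45, "offset": [16, -44, 0], "rot": [0, 0, 0]}, {"jaw": 0.45, "offset": [8, -22, 0], "rot": [0, 0, 0]}, {"jaw": 0.45, "offset": [0, 0, 0], "rot": [0, 0, 0]}])

```text
time_s: 7.9
eef_pos: [0.433, 0.2795, 0.1873]
eef_rot: [-0.0, 0.916, 0.401, -0.0]
wrist_force: [0.2, -0.7, -0.6]
opening: 0.632
grasp_force: 69.1
```

Call:
apply_moves(moves=[{"jaw": 0.45, "offset": [0, 0, 35], "rot": [0, 0, 0]}, {"jaw": 0.45, "offset": [0, 0, 40], "rot": [0, 0, 0]}, {"jaw": 0.45, "offset": [0, 0, 30], "rot": [0, 0, 0]}, {"jaw": 0.45, "offset": [0, 0, 20], "rot": [0, 0, 0]}, {"jaw": 0.45, "offset": [0, 0, 0], "rot": [0, 0, 0]}])

```text
time_s: 8.52
eef_pos: [0.4335, 0.2766, 0.0608]
eef_rot: [-0.0, 0.917, 0.399, -0.002]
wrist_force: [0.5, 0.9, 0.1]
opening: 0.632
grasp_force: 69.1
```

Run:
```python
from h import *
im,d,W=snap("wrist","w4"); im2,d2,W2=snap("side")
b=cv2.resize(im2[270:410,230:380,::-1],(514,480)); cv2.imwrite("pics/c4.png",cv2.resize(np.hstack([im[...,::-1],b]),(800,333)))
print(to_tool([.435,.278,.023])[0])
```

```text
[ 0.12564605 -0.60582984 39.8908928 ]
```

View pics/c4.png

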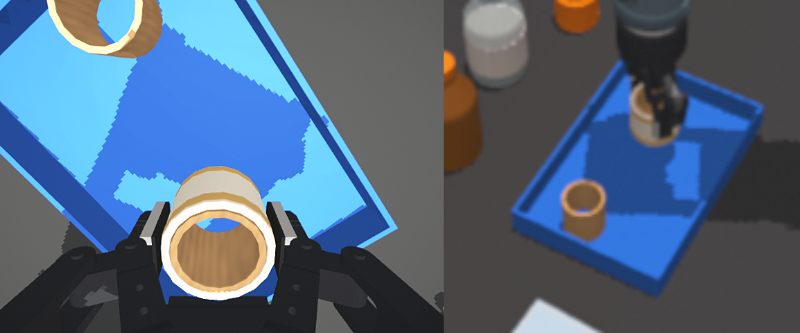

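The roll hangs upright over the tray's near half, well away from the core and walls. Lowering it gently.

Call:
apply_moves(moves=[{"jaw": 0.45, "offset": [0, 0, 20], "rot": [0, 0, 0]}, {"jaw": 0.45, "offset": [0, 0, 12], "rot": [0, 0, 0]}, {"jaw": 0.45, "offset": [0, 0, 4], "rot": [0, 0, 0]}, {"jaw": 0.45, "offset": [0, 0, 2], "rot": [0, 0, 0]}, {"jaw": 0.45, "offset": [0, 0, 0], "rot": [0, 0, 0]}])

```text
time_s: 9.25
eef_pos: [0.4352, 0.2779, 0.0246]
eef_rot: [0.0, 0.917, 0.399, 0.0]
wrist_force: [0.7, 0.3, 0.2]
opening: 0.632
grasp_force: 69.1
```

Call:
apply_moves(moves=[{"jaw": 0.45, "offset": [0, 0, 1], "rot": [0, 0, 0]}, {"jaw": 0.45, "offset": [0, 0, 1], "rot": [0, 0, 0]}, {"jaw": 0.45, "offset": [0, 0, 1], "rot": [0, 0, 0]}, {"jaw": 0.45, "offset": [0, 0, 0], "rot": [0, 0, 0]}, {"jaw": 0.45, "offset": [0, 0, 0], "rot": [0, 0, 0]}])

```text
time_s: 9.88
eef_pos: [0.435, 0.2778, 0.0215]
eef_rot: [-0.0, 0.917, 0.399, 0.0]
wrist_force: [-1.7, -0.3, 2.3]
opening: 0.628
grasp_force: 69.2
```

Call:
apply_moves(moves=[{"jaw": 0.45, "offset": [0, 0, 0.5], "rot": [0, 0, 0]}, {"jaw": 0.45, "offset": [0, 0, 0], "rot": [0, 0, 0]}, {"jaw": 0.7, "offset": [0, 0, 0], "rot": [0, 0, 0]}, {"jaw": 0.85, "offset": [0, 0, 0], "rot": [0, 0, 0]}, {"jaw": 1, "offset": [0, 0, 0], "rot": [0, 0, 0]}])

```text
time_s: 10.5
eef_pos: [0.4348, 0.2777, 0.0206]
eef_rot: [-0.0, 0.917, 0.399, -0.0]
wrist_force: [-0.6, -0.1, -0.1]
opening: 1.001
grasp_force: 0.0
```

Call:
apply_moves(moves=[{"jaw": 1, "offset": [0, 0, 0], "rot": [0, 0, 0]}, {"jaw": 1, "offset": [0, 0, 0], "rot": [0, 0, 0]}, {"jaw": 1, "offset": [0, 0, -15], "rot": [0, 0, 0]}, {"jaw": 1, "offset": [0, 0, -25], "rot": [0, 0, 0]}, {"jaw": 1, "offset": [0, 0, -30], "rot": [0, 0, 0]}])

```text
time_s: 11.12
eef_pos: [0.4347, 0.2777, 0.0921]
eef_rot: [-0.0, 0.917, 0.399, -0.0]
wrist_force: [0.1, 0.1, -0.0]
opening: 0.996
grasp_force: 0.0
```

Call:
apply_moves(moves=[{"jaw": 1, "offset": [0, 0, -50], "rot": [0, 0, 0]}, {"jaw": 1, "offset": [0, 0, -50], "rot": [0, 0, 0]}, {"jaw": 1, "offset": [0, 0, -30], "rot": [0, 0, 0]}, {"jaw": 1, "offset": [0, 0, 0], "rot": [0, 0, 0]}, {"jaw": 1, "offset": [0, 0, 0], "rot": [0, 0, 0]}])

```text
time_s: 11.75
eef_pos: [0.4344, 0.2776, 0.2205]
eef_rot: [-0.0, 0.917, 0.399, -0.0]
wrist_force: [0.6, -0.5, -0.2]
opening: 1.0
grasp_force: 0.0
```

Run:
```python
from h import *
im,d,W=snap("wrist","w5"); im2,d2,W2=snap("side")
b=cv2.resize(im2[270:410,230:380,::-1],(514,480)); cv2.imwrite("pics/c5.png",cv2.resize(np.hstack([im[...,::-1],b]),(800,333)))
m=(np.hypot(W[...,0]-.435,W[...,1]-.278)<.04)&(W[...,2]>.045)&(W[...,2]<.065)
P=W[m]; print(len(P),cv2.minEnclosingCircle(P[:,:2].astype(np.float32)),np.percentile(P[:,2],[5,50,95]))
```

```text
2009 ((0.43208590149879456, 0.27544480562210083), 0.028385791927576065) [0.04842339 0.05142938 0.05273359]
```

View pics/c5.png

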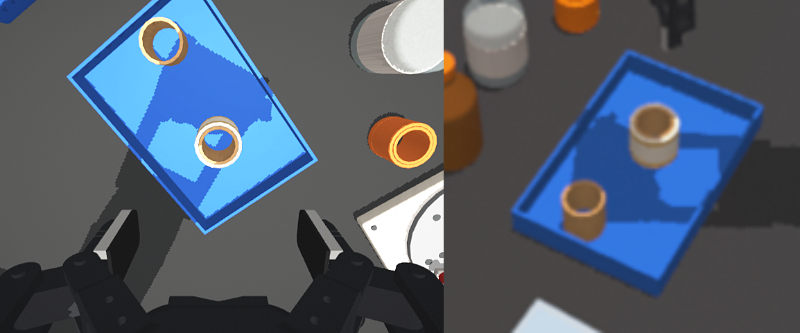

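The roll stands upright in the tray, let go, at (0.432,0.275), and the core is untouched. Next is the knob.

Run:
```python
from h import *
print(ctrl.get_obs()["q"].round(3) if hasattr(ctrl.get_obs()["q"],'round') else ctrl.get_obs()["q"])
kn=np.array([.5345,-.0645]); pv=np.array([.662,-.1855]); 
a=np.arctan2(*(kn-pv)[::-1]); print(np.degrees(a),np.hypot(*(kn-pv)))
for t in (0,.12,.24,.36,.48): print(t,(pv+.178*np.array([np.cos(a+t),np.sin(a+t)])).round(4))
```

```text
[0.338 0.059 1.767 0.    1.318 1.087]
136.49834070945514 0.1757761360367215
0 [ 0.5329 -0.063 ]
0.12 [ 0.5191 -0.0793]
0.24 [ 0.5075 -0.0972]
0.36 [ 0.498  -0.1163]
0.48 [ 0.4909 -0.1364]
```

Call:
apply_moves(moves=[{"jaw": 1, "offset": [0, 0, 0], "rot": [0, 0, 10.7]}, {"jaw": 1, "offset": [0, 0, 0], "rot": [0, 0, 10.7]}, {"jaw": 1, "offset": [0, 0, 0], "rot": [0, 0, 10.7]}, {"jaw": 1, "offset": [0, 0, 0], "rot": [0, 0, 10.7]}, {"jaw": 1, "offset": [0, 0, 0], "rot": [0, 0, 10.7]}])

```text
time_s: 12.48
eef_pos: [0.4341, 0.2774, 0.2192]
eef_rot: [0.001, 0.998, -0.059, -0.001]
wrist_force: [-0.7, -0.5, 0.2]
opening: 0.998
grasp_force: 0.0
```

Call:
apply_moves(moves=[{"jaw": 1, "offset": [0, 0, 0], "rot": [0, 0, 10.7]}, {"jaw": 0.7, "offset": [0, 0, 0], "rot": [0, 0, 10.7]}, {"jaw": 0.6, "offset": [40, 42, 0], "rot": [0, 0, 0]}, {"jaw": 0.6, "offset": [41, 42, 0], "rot": [0, 0, 0]}, {"jaw": 0.6, "offset": [41, 42, 0], "rot": [0, 0, 0]}])

```text
time_s: 13.1
eef_pos: [0.4835, 0.1079, 0.2195]
eef_rot: [0.0, 0.971, -0.24, -0.001]
wrist_force: [0.6, 0.4, -0.2]
opening: 0.603
grasp_force: 0.0
```

Call:
apply_moves(moves=[{"jaw": 0.6, "offset": [41, 42, 0], "rot": [0, 0, 0]}, {"jaw": 0.6, "offset": [41, 43, 0], "rot": [0, 0, 0]}, {"jaw": 0.6, "offset": [41, 43, 0], "rot": [0, 0, 0]}, {"jaw": 0.6, "offset": [0, 0, 0], "rot": [0, 0, 0]}, {"jaw": 0.6, "offset": [0, 0, 0], "rot": [0, 0, 0]}])

```text
time_s: 13.72
eef_pos: [0.5321, -0.0608, 0.2194]
eef_rot: [-0.0, 0.971, -0.241, -0.001]
wrist_force: [0.1, -0.3, 0.6]
opening: 0.594
grasp_force: 0.0
```

Run:
```python
from h import *
im,d,W=scene("wrist",(.602,-.06),"w6")
r=ctrl.outline_of("wrist","red_knob"); print([(x["score"],x["position"]) for x in r[:2]])
print(to_tool([.5345,-.0645,.066]),pix("wrist",[.5345,-.0645,.103]))
```

```text
knob 315 [ 0.5333 -0.0637  0.1018] [[0.527, -0.069, 0.1], [0.539, -0.058, 0.103]]
roll top 90 [ 0.5911 -0.073 ] 0.0331 0.0917
roll top 232 [ 0.5898 -0.0713] 0.0334 0.0964
spindle 1860 [ 0.6012 -0.06    0.1009]
roller 590 [ 0.5609 -0.0897  0.1101]
[(0.63, [344.0, 119.8]), (0.3, [99.2, 435.1])]
(array([  4.34945814,   3.12693691, 154.05359798]), array([[ 0.885, -0.466, -0.002],
       [-0.466, -0.885,  0.001],
       [-0.002, -0.   , -1.   ]])) [320.44149108 217.77176386]
```

View pics/w6.png

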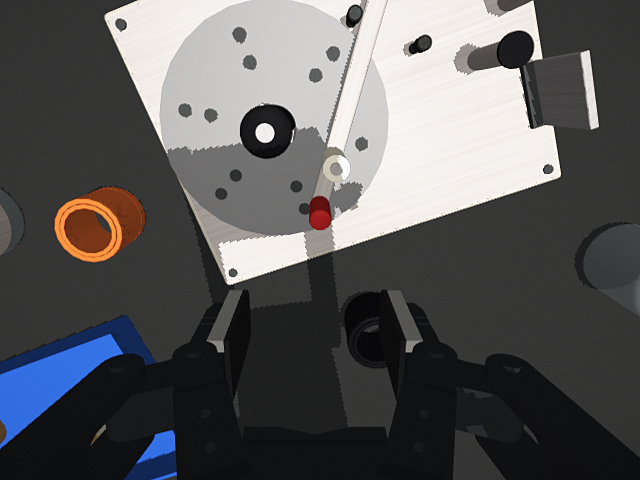

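The knob top is at (320,218), as predicted, and the fingers straddle it with the roller and spindle out of their lanes. Descending and gripping.

Call:
apply_moves(moves=[{"jaw": 0.6, "offset": [4, 3, 40], "rot": [0, 0, 0]}, {"jaw": 0.6, "offset": [0, 0, 40], "rot": [0, 0, 0]}, {"jaw": 0.6, "offset": [0, 0, 40], "rot": [0, 0, 0]}, {"jaw": 0.6, "offset": [0, 0, 32], "rot": [0, 0, 0]}, {"jaw": 0.6, "offset": [0, 0, 0], "rot": [0, 0, 0]}])

```text
time_s: 14.45
eef_pos: [0.5326, -0.0634, 0.0664]
eef_rot: [-0.0, 0.971, -0.239, -0.003]
wrist_force: [-0.3, 0.8, -0.2]
opening: 0.598
grasp_force: 0.0
```

Call:
apply_moves(moves=[{"jaw": 0.4, "offset": [0, 0, 0], "rot": [0, 0, 0]}, {"jaw": 0.2, "offset": [0, 0, 0], "rot": [0, 0, 0]}, {"jaw": 0.05, "offset": [0, 0, 0], "rot": [0, 0, 0]}, {"jaw": 0.05, "offset": [0, 0, 0], "rot": [0, 0, 0]}, {"jaw": 0.05, "offset": [0, 0, 0], "rot": [0, 0, 0]}])

```text
time_s: 15.08
eef_pos: [0.536, -0.0668, 0.0709]
eef_rot: [0.001, 0.971, -0.24, 0.001]
wrist_force: [-3.8, -2.7, 4.9]
opening: 0.168
grasp_force: 58.3
```

Run:
```python
from h import *
o=ctrl.get_obs();p=o["eef_pos"][:2];print(o["eef_pos"])
a=np.radians(136.5); pv=p-.178*np.array([np.cos(a),np.sin(a)]); print("pv",pv)
M=to_tool([0,0,0])[1]; last=p
for t in (.08,.16,.24,.32,.40,.46,.49):
    k=pv+.178*np.array([np.cos(a+t),np.sin(a+t)]); print(t,k.round(4),(M.T@np.append(k-last,0)*1000).round(1)); last=k
```

```text
[ 0.53597713 -0.06681393  0.07085203]
pv [ 0.66509377 -0.18934104]
0.08 [ 0.5266 -0.0775] [-3.3 13.8  0. ]
0.16 [ 0.5181 -0.0889] [-2.2 14.1  0. ]
0.24 [ 0.5106 -0.101 ] [-1.1 14.2  0. ]
0.32 [ 0.504  -0.1136] [ 0.1 14.2  0. ]
0.4 [ 0.4985 -0.1268] [ 1.2 14.2  0. ]
0.46 [ 0.495  -0.1369] [ 1.7 10.6  0. ]
0.49 [ 0.4935 -0.142 ] [1.1 5.2 0. ]
```

Call:
apply_moves(moves=[{"jaw": 0.05, "offset": [-2, 7, 0], "rot": [0, 0, 0]}, {"jaw": 0.05, "offset": [-1.5, 7, 0], "rot": [0, 0, 0]}, {"jaw": 0.05, "offset": [-1, 7, 0], "rot": [0, 0, 0]}, {"jaw": 0.05, "offset": [-1, 7, 0], "rot": [0, 0, 0]}, {"jaw": 0.05, "offset": [-0.5, 7, 0], "rot": [0, 0, 0]}])

```text
time_s: 15.7
eef_pos: [0.5172, -0.0877, 0.0706]
eef_rot: [-0.006, 0.97, -0.242, 0.003]
wrist_force: [22.4, 43.6, 2.5]
opening: 0.17
grasp_force: 60.9
```

Call:
apply_moves(moves=[{"jaw": 0.05, "offset": [-0.5, 7, 0], "rot": [0, 0, 0]}, {"jaw": 0.05, "offset": [0, 7, 0], "rot": [0, 0, 0]}, {"jaw": 0.05, "offset": [0, 7, 0], "rot": [0, 0, 0]}, {"jaw": 0.05, "offset": [0.5, 7, 0], "rot": [0, 0, 0]}, {"jaw": 0.05, "offset": [0.5, 7, 0], "rot": [0, 0, 0]}])

```text
time_s: 16.32
eef_pos: [0.4997, -0.1129, 0.0695]
eef_rot: [-0.01, 0.97, -0.241, -0.0]
wrist_force: [20.0, 66.1, 12.1]
opening: 0.167
grasp_force: 67.9
```

Force is higher than the spring alone would give, so I'll pause and look.

Call:
apply_moves(moves=[{"jaw": 0.05, "offset": [0, 0, 0], "rot": [0, 0, 0]}, {"jaw": 0.05, "offset": [0, 0, 0], "rot": [0, 0, 0]}, {"jaw": 0.05, "offset": [0, 0, 0], "rot": [0, 0, 0]}, {"jaw": 0.05, "offset": [0, 0, 0], "rot": [0, 0, 0]}, {"jaw": 0.05, "offset": [0, 0, 0], "rot": [0, 0, 0]}])

```text
time_s: 16.95
eef_pos: [0.4971, -0.1242, 0.0699]
eef_rot: [-0.001, 0.971, -0.241, -0.001]
wrist_force: [-3.6, 6.7, 9.2]
opening: 0.17
grasp_force: 64.4
```

Run:
```python
from h import *
o=ctrl.get_obs(); print(o["eef_pos"],o["wrist_force"],o["torque"])
im,d,W=snap("wrist","w7"); im2,d2,W2=snap("side")
b=cv2.resize(im2[170:280,250:390,::-1],(611,480),interpolation=cv2.INTER_CUBIC); cv2.imwrite("pics/c7.png",cv2.resize(np.hstack([im[...,::-1],b]),(800,307)))
```

```text
[ 0.49709431 -0.12415308  0.06987041] [-3.57924049  6.72170213  9.24817132] [ 0.85825236  0.73250643 -0.22721839]
```

View pics/c7.png

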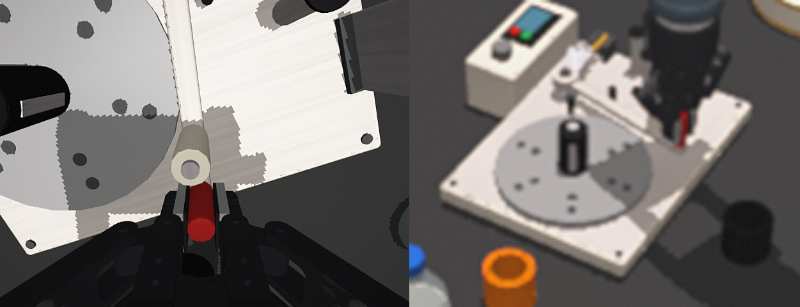

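The earlier force was damping: at rest it reads about 7 N, the knob is gripped firmly, and nothing is in the way. Continuing slowly to the stop.

Call:
apply_moves(moves=[{"jaw": 0.05, "offset": [0.3, 3, 0], "rot": [0, 0, 0]}, {"jaw": 0.05, "offset": [0.4, 3, 0], "rot": [0, 0, 0]}, {"jaw": 0.05, "offset": [0.5, 3, 0], "rot": [0, 0, 0]}, {"jaw": 0.05, "offset": [0.5, 3, 0], "rot": [0, 0, 0]}, {"jaw": 0.05, "offset": [0.5, 3, 0], "rot": [0, 0, 0]}])

```text
time_s: 17.68
eef_pos: [0.4925, -0.1376, 0.0699]
eef_rot: [-0.001, 0.971, -0.24, -0.0]
wrist_force: [-0.5, 11.3, 8.4]
opening: 0.166
grasp_force: 64.4
```

Call:
apply_moves(moves=[{"jaw": 0.05, "offset": [0.2, 1, 0], "rot": [0, 0, 0]}, {"jaw": 0.05, "offset": [0, 0, 0], "rot": [0, 0, 0]}, {"jaw": 0.05, "offset": [0, 0, 0], "rot": [0, 0, 0]}, {"jaw": 0.05, "offset": [0, 0, 0], "rot": [0, 0, 0]}, {"jaw": 0.05, "offset": [0, 0, 0], "rot": [0, 0, 0]}])

```text
time_s: 18.3
eef_pos: [0.4923, -0.1384, 0.0699]
eef_rot: [-0.001, 0.971, -0.24, -0.0]
wrist_force: [0.6, 12.0, 8.6]
opening: 0.166
grasp_force: 64.4
```

```bash
cat > a.py <<'E'
from h import *
im,d,W=scene("wrist",(.49,-.14))
f=im.astype(int); red=(f[...,0]>130)&(f[...,1]<70)&(f[...,2]<70)&(W[...,2]>.098)&(W[...,2]<.107); k=np.nanmedian(W[red],0)
print(red.sum(),k)
e=ctrl.get_obs()["eef_pos"]
for pv,p in (([.662,-.1855],k),([.6651,-.1893],e)): print(np.arctan2(p[1]-pv[1],p[0]-pv[0])-np.radians(136.5))
print(e,ctrl.get_obs()["wrist_force"],ctrl.get_obs()["grasp_force"])
E
python3 a.py
```

```text
knob 1211 [ 0.4921 -0.1371  0.1016] [[0.486, -0.143, 0.101], [0.498, -0.131, 0.103]]
roll top 540 [ 0.5177 -0.1484] 0.0197 0.0924
roll top 2741 [ 0.5085 -0.1443] 0.0291 0.0925
spindle 2648 [ 0.495  -0.1388  0.1023]
roller 2768 [ 0.5287 -0.1474  0.1099]
1211 [ 0.49212167 -0.13712148  0.10157224]
0.48177944964975117
0.472394211912996
[ 0.49233507 -0.13834173  0.06987954] [-0.04765755 10.34426586  7.96626884] 64.36092138290405
```

Call:
apply_moves(moves=[{"jaw": 0.05, "offset": [0.3, 2, 0], "rot": [0, 0, 0]}, {"jaw": 0.05, "offset": [0, 0, 0], "rot": [0, 0, 0]}, {"jaw": 0.05, "offset": [0, 0, 0], "rot": [0, 0, 0]}, {"jaw": 0.05, "offset": [0, 0, 0], "rot": [0, 0, 0]}, {"jaw": 0.05, "offset": [0, 0, 0], "rot": [0, 0, 0]}])

```text
time_s: 18.98
eef_pos: [0.491, -0.1409, 0.0698]
eef_rot: [-0.001, 0.971, -0.241, -0.001]
wrist_force: [-4.0, 7.4, 9.9]
opening: 0.166
grasp_force: 64.6
```

```bash
python3 a.py | tail -4
```

```text
1227 [ 0.49135804 -0.13992787  0.10158624]
0.49824600365470495
0.48794986189053713
[ 0.49101776 -0.14088353  0.06980013] [-4.66129423  7.75343408  9.71385072] 64.59078669548035
```

Call:
apply_moves(moves=[{"jaw": 0.05, "offset": [0.3, 2, 0], "rot": [0, 0, 0]}, {"jaw": 0.05, "offset": [0, 0, 0], "rot": [0, 0, 0]}, {"jaw": 0.05, "offset": [0, 0, 0], "rot": [0, 0, 0]}, {"jaw": 0.05, "offset": [0, 0, 0], "rot": [0, 0, 0]}, {"jaw": 0.05, "offset": [0, 0, 0], "rot": [0, 0, 0]}])

```text
time_s: 19.65
eef_pos: [0.4908, -0.1416, 0.0698]
eef_rot: [-0.002, 0.971, -0.241, -0.001]
wrist_force: [-0.5, 12.6, 8.8]
opening: 0.169
grasp_force: 64.7
```

```bash
python3 a.py | tail -4
```

```text
1221 [ 0.4911453  -0.14064036  0.10154907]
0.5024536159129029
0.49219496028703436
[ 0.49080609 -0.14162085  0.06978413] [-1.73278786 12.71358086  8.88660563] 64.65185344219208
```

The arm moved only 0.7 mm for the last 2 mm commanded, and the force rose to about 12.7 N, so it is on the back stop and held. Handing in.

```bash
python3 -c "
from bench import ctrl
print(ctrl.hand_in())"
```

```text
the job is handed in; nothing more can be done
None
```

The run-out roll stands upright in the blue tray, let go, and the fingers hold the tensioner arm by its red knob at its back stop (about 0.49 rad); the job is handed in, but hand-in returned no verdict.

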